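# Load kiln props into the bayonet-capped storage tube

## Robot

A 6-joint arm with a two-finger parallel gripper is mounted at the origin on a cart in front of the work surface, level with it; the furniture and walls round the work are solid. World frame = base frame: x ahead of the robot, y to its left, z up, the work surface at z = 0. Lengths are in mm, angles in rad, forces in N, time in s.
With the tool pointing down it reaches from about 350 to 975 mm from the base axis. Payload 7.1 kg.
Tool frame: the origin (TCP) lies midway between the tips of the shut fingers; the grasp point (between the pads) lies 19 mm behind it; z points along the fingers, y is the line along which they close (so a half turn about z gives the same grasp; the last joint's range is limited). The gripper opens to 88 mm and grips with 3 to 60 N. Pads are 20 mm wide; open, the fingers measure 115 mm over their backs; the gripper's body (75 mm by 178 mm) begins 61 mm behind the grasp point.
Start: joints at [-1.202, 0.423, 1.63, -0, 1.089, -0.019], TCP at [236.361, -578.566, 222.675] pointing down, gripper open.
Joint ranges: [-3, 3], [-0.9, 2.11], [0.09, 2.58], [-1.31, 4.45], [0.11, 2.69], [-2.54, 2.54]. Speed limits (rad/s): [2.39, 2.39, 3.01, 3.14, 3.14, 3.14].

## Interface

Orientations are given as a rotation vector (axis times angle).
In Python, from workcell import ctrl gives the robot as it stands. The module is installed in compiled form; this text tells all that it offers.
- The arm moves only by the tool servo_tool, never from a script. Its argument "increments" is a list of rows, each a list of 7 numbers: the shift along the world's x, y, z in cm, then the turn, a rotation vector about the world's x, y, z in degrees, then the opening, from -1 (shut) to 1 (fully open). A call has 1 to 20 rows; each row is the pose to reach, as a shift and turn from the pose commanded when the call began; what a row does not reach only later rows make up. A row lasts 1/12 s, in which the tool goes at most 41.7 mm and 7.16 degrees, less where a joint would pass 70% of its speed; a pose out of reach is approached as far as the arm can. A call with a gripper value outside its range is refused whole. The fingers move at their own pace and stop on an object; the grip force is fixed at half the most. Time passes only in rows, so rows that repeat a pose let the fingers close. It gives the time, the measured TCP pose, the force, the opening and the grip force at its end, in the units of the state.
- ctrl.get_obs(): the state, without advancing time (a new reading comes with each control period).
- ctrl.get_image(name): name is "side" or "top" or "wrist"; returns a dict with "image" (400x640x3 uint8, red, green, blue), "fx", "fy", "cx", "cy" (pixels), "k1" (the pictures are not rectified: a ray, as slopes to the right and down, at radius r is drawn at 1 + k1 r^2 times it, then the intrinsics apply), "extrinsics" (4x4, takes a point from camera to world coordinates); the wrist camera has in their place "tool_from_camera" (4x4, takes a point from camera to tool coordinates, whose origin is the TCP and whose axes are the flange's). Camera axes: x right, y up, looking along -z (the intrinsics and any distortion apply to the point x, -y, -z); pixel columns grow to the right and rows downward; lengths in mm; the calibration is good to about 2 mm. A picture is of the moment at which its call begins: read the wrist's pose just before it. There is no depth.
- ctrl.close_job(): hands the job in; it is judged then, once.
The state is a dict: "t": time; "qpos": joint angles; "qvel": joint speeds; "joint_torque": joint torques, N m; "ee_pos": TCP position; "orientation": TCP orientation; "ft_force": force on the tool from outside, world axes, zero at the start; "moment": the same for the moment, N m; "width": finger opening in mm; "grasp_force": force on a finger pad.
Only numpy, scipy, OpenCV 4.12 (cv2) and the standard library are available. Lean on these libraries where they do the work, as an engineer would, in place of code of your own. Each camera call takes 0.05 s, during which the arm holds its last target. There are 200 camera calls.

## Task

Put the kiln props away: unlock the orange cap of the upright tube (push it down against its spring and turn it counterclockwise as far as it goes), take it off, and feed every prop standing on the bench into the tube one after another, pressing each fully inside. Then put the cap back on, push it down and turn it clockwise about a quarter turn until it locks under the pins, and let go; do not disturb the clay tumbler, the glaze jar or the wooden stamp.

Things in the scene. Friction and masses are not known exactly. Their poses are not given: they have to be found in the camera images.
- tube: fixed upright aluminium storage tube on a square dark foot 100 x 100 x 12 mm. Origin: centre of the foot's underside; z up along the tube's axis. Outer diameter 56, bore diameter 45 mm, closed at the bottom, mouth 262 mm above the origin. Its place and yaw vary
- tube_mouth (a point): centre of the tube's mouth, 262 mm above the tube's origin; axes as the tube's
- pin_tip (a point): outer end of one of the tube's two brass bayonet pins: 6 mm thick, level, along the tube's +y (this one) and -y, 250 mm above the tube's origin, ending 39 mm from the axis
- collar (a joint): black spring collar round the tube below the pins (outer diameter 78 mm), on which the cap's lower edge presses; reads how far it is pushed down (m, 0 to 0.012). Free, its top is 246 mm above the tube's origin; about 2.5 N starts it, 7.5 N holds it 10 mm down
- cap: orange bayonet cap, about 0.15 kg, diameter 76, 65 mm high. Origin: centre of its lower edge; z up. Skirt (inner radius 30, outer 38) from 0 to 26 mm, disc from 26 to 34 mm, on it a grip bar 60 mm long along the cap's x, 18 mm wide along y, from 34 to 65 mm. It starts locked on the tube; a half turn of it makes no difference
- cap_entrance (a point): lower end of one of the two slots through the cap's skirt that take the pins: straight entrances about 14 mm wide, open below, at 10 (this one) and 190 degrees counterclockwise from the cap's x, marked by white lines on the disc. The pins enter when the cap stands 80 degrees (1.40 rad) counterclockwise, seen from above, of its locked position
- cap_notch (a point): inner end of one slot, at 90 degrees (the other at 270) counterclockwise from the cap's x, 5 mm above the lower edge. From the entrance the slot runs level, floor 9 mm above the lower edge, 80 degrees round to this notch, floor 5 mm, dead end. Locked: a pin in each notch, cap's x parallel to the tube's x within 8 degrees, cap origin 242 mm above the tube's
- cap_grip (a point): middle of the cap's grip bar, 50 mm above the cap's origin. With the pins in the entrances the spring holds the cap's origin 246 mm above the tube's; pushed down to 236 (stop) to 237.5 mm it can be turned; turned clockwise 80 degrees and let go, the spring lifts it to 242 mm, locked. To unlock: push down, turn 80 degrees counterclockwise, lift
- prop_1: kiln prop: buff ceramic cylinder with a brown band near the top, diameter 40, 60 mm high, 0.09 kg, with a bevelled foot, standing on the bench. Origin: centre of its underside, z up. Two to four of the four props are present; absent ones read None
- prop_2: kiln prop like prop_1
- prop_3: kiln prop like prop_1
- prop_4: kiln prop like prop_1
- follower (a joint): white disc in the bore on which the props stand; reads how far (m) its top is below the height 260 mm above the tube's origin, 0 to 0.240. Held by friction: about 8 N pushes it down and it stays where it is left, so each prop must be pressed down and drives those before it deeper. Four props just fill the tube
- tumbler_01: grey-brown unfired clay tumbler, 67 mm wide, 87 mm high, at the right; origin at its underside; not to be moved
- jar: glaze jar, black lid, 58 mm wide, 73 mm high; origin at its underside; not to be moved
- stamp: small turned wooden stamp, 27 mm wide, 61 mm high; origin at its underside; not to be moved
- press_ball (a point): centre of the fixed black ball, 31 mm across, on the lever of the green stamp press behind the bench's middle; the nearest and highest part of the press (top about 385 mm above the bench), to be kept clear of when carrying things past

How it is judged:
By the outcome, as a careful person would: the job done as asked, in the order asked, and still so for the second after the job is handed in, with the robot touching nothing.
Of prop_1, prop_2, prop_3, prop_4 only 2 to 4 are there at a start; the rules pass over those that are not, and their reading is None.
At some moment in a run one of cap may be knocked a few centimetres aside while the robot is not near it.
It also fails if it takes over 210 s, if anything falls off the work surface, if the arm or the gripper's body presses on something with over 40 N, if the wrist force passes 120 N, or if a joint passes its speed limit or range.

## Working session

There is one attempt and no reset: what is moved stays moved. The work goes in short steps, Python scripts to look and compute and a tool call to move; the robot and the scene stay as the last step left them, time stands still between calls to the robot, and variables do not carry over. Pictures are saved under pics/ and viewed, at most 14 in all, crops included, and the job is handed in when it is done.

Besides the shell and the picture viewer there is one more tool, called as name([rows], argument=value, ...), one row to a line, values as JSON. servo_tool: Moves the arm, as the interface text tells. Its arguments: {"type":"object","properties":{"increments":{"type":"array","items":{"type":"array","items":{"type":"number"}}}},"required":["increments"]}

```bash
mkdir -p pics; cat > h.py <<'E'
import numpy as np, cv2
from scipy.spatial.transform import Rotation as R
from workcell import ctrl
def grab(name,fn=None):
    o=ctrl.get_obs(); d=ctrl.get_image(name)
    if name=="wrist":
        T=np.eye(4);T[:3,:3]=R.from_rotvec(o["orientation"]).as_matrix();T[:3,3]=o["ee_pos"]
        d["extrinsics"]=T@np.array(d["tool_from_camera"])
    if fn: cv2.imwrite("pics/"+fn,cv2.cvtColor(d["image"],cv2.COLOR_RGB2BGR))
    np.savez("pics/"+(fn or name)+".npz",**{k:v for k,v in d.items()})
    return d
def und(d,u,v):
    K=np.array([[d["fx"],0,d["cx"]],[0,d["fy"],d["cy"]],[0,0,1]],float)
    x,y=(u-d["cx"])/d["fx"],(v-d["cy"])/d["fy"]
    a,b=x,y
    for _ in range(20):
        s=1+d["k1"]*(a*a+b*b); a,b=x/s,y/s
    return a,b
def at(d,u,v,z):
    a,b=und(d,u,v);E=np.array(d["extrinsics"]);w=E[:3,:3]@np.array([a,-b,-1]);c=E[:3,3]
    return c+w*(z-c[2])/w[2]
def proj(d,p):
    E=np.linalg.inv(np.array(d["extrinsics"]));q=E[:3,:3]@np.array(p)+E[:3,3]
    a,b=q[0]/-q[2],-q[1]/-q[2];s=1+d["k1"]*(a*a+b*b)
    return np.array([d["fx"]*a*s+d["cx"],d["fy"]*b*s+d["cy"]])
def load(fn): return {k:v for k,v in np.load("pics/"+fn+".npz").items()}
E
python3 - <<'E'
from h import *
for n in("top","side"):
    d=grab(n,n+"1.png");print(n,d["fx"],d["k1"],np.round(d["extrinsics"],3).tolist())
print(ctrl.get_obs())
E
```

```text
top 389.304256881632 -0.010998701229311734 [[0.013, 0.994, -0.108, 367.754], [-1.0, 0.015, 0.015, -60.398], [0.017, 0.108, 0.994, 1647.488], [0.0, 0.0, 0.0, 1.0]]
side 466.025831050786 -0.05136169141881261 [[-0.952, 0.157, -0.261, 132.887], [-0.305, -0.477, 0.824, 1068.206], [0.005, 0.865, 0.503, 912.103], [0.0, 0.0, 0.0, 1.0]]
{'t': 0.1, 'qpos': array([-1.20197288e+00,  4.23756580e-01,  1.63057394e+00, -3.85681411e-06,
        1.08858259e+00, -1.89855303e-02]), 'qvel': array([ 0.00277305, -0.00184639, -0.00412182,  0.00126907, -0.00072111,
       -0.00172598]), 'joint_torque': array([ 1.81183377e-04, -5.45615029e+01, -2.74325699e+01,  6.45494903e-02,
        1.87718763e-02, -2.91656261e-05]), 'ee_pos': array([ 236.20999374, -578.13006622,  221.99989315]), 'orientation': array([-3.08144126e+00, -6.05111048e-01,  3.66094952e-04]), 'ft_force': array([ 0.47501103,  0.01825891, -0.73257151]), 'moment': array([0.00776262, 0.02004245, 0.02790731]), 'grasp_force': 0.0, 'width': 88.12917229487287}
```

View pics/top1.png

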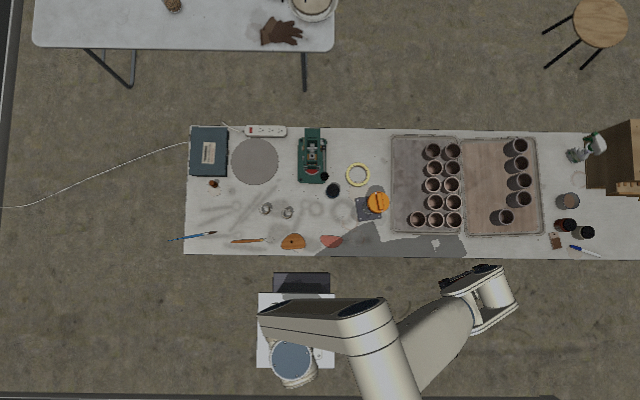

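View pics/side1.png

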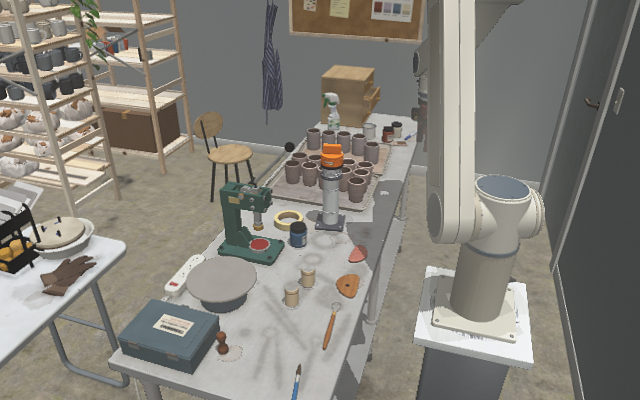

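The top view shows the cap at about (378,202), props at (266,208) and (288,212), the jar at (333,190), the press ball near (325,176) and the stamp at (214,184). The side view shows the same two props, at (292,295) and (308,277). I'll zoom in on these.

```bash
python3 - <<'E'
from h import *
a=cv2.imread("pics/top1.png")[170:230,250:410]; b=cv2.imread("pics/side1.png")[130:310,220:420]
a=cv2.resize(a,None,fx=5,fy=5,interpolation=cv2.INTER_CUBIC)
cv2.imwrite("pics/ztop.png",a)
cv2.imwrite("pics/zside.png",cv2.resize(b,None,fx=3.3,fy=3.3,interpolation=cv2.INTER_CUBIC))
t=load("top1.png")
for n,(u,v,z) in dict(cap=(378,202,307),p1=(266,208,60),p2=(288,212,60),jar=(333,190,73),ball=(325,176,370)).items(): print(n,at(t,u,v,z).round())
E
```

```text
cap [ 505. -290.  307.]
p1 [499. 126.  60.]
p2 [484.  36.  60.]
jar [ 575. -146.   73.]
ball [ 583. -103.  370.]
```

View pics/ztop.png

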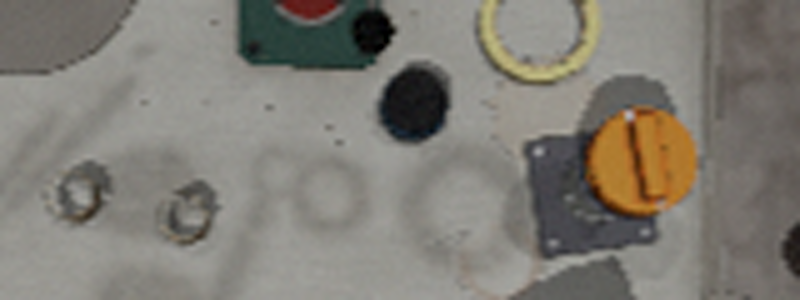

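View pics/zside.png

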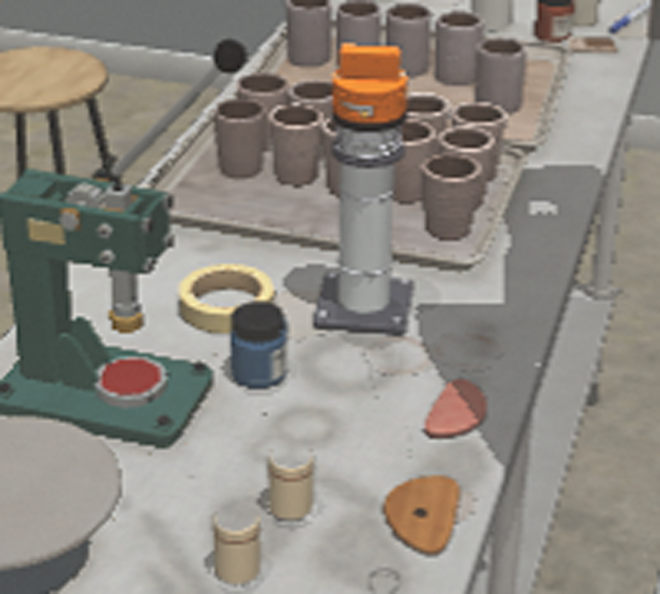

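The zoom confirms the cap centre at pixel (378.4,202.4), with its bar at a yaw of about 12°. The white marks agree with that. There are two props, at (266,208.4) and (287.8,212.4). All of these are reachable, so I'll rise and move above the tube.

servo_tool([
  [0, 0, 4, 0, 0, 0, 1],
  [0, 0, 8, 0, 0, 0, 1],
  [0, 0, 12, 0, 0, 0, 1],
  [0, 0, 16, 0, 0, 0, 1],
  [0, 0, 20, 0, 0, 0, 1],
  [3, 3, 20, 0, 0, -5, 1],
  [6, 6, 20, 0, 0, -10, 1],
  [9, 9, 20, 0, 0, -10, 1],
  [12, 12, 20, 0, 0, -10, 1],
  [15, 15, 20, 0, 0, -10, 1],
  [17, 18, 20, 0, 0, -10, 1],
  [19, 21, 20, 0, 0, -10, 1],
  [20, 24, 20, 0, 0, -10, 1],
  [21, 26, 20, 0, 0, -10, 1],
  [21, 28.8, 20, 0, 0, -10, 1],
  [21, 28.8, 20, 0, 0, -10, 1],
  [21, 28.8, 20, 0, 0, -10, 1],
  [21, 28.8, 20, 0, 0, -10, 1],
])

```text
t: 1.6
ee_pos: [446.3, -290.9, 422.6]
orientation: [3.123, 0.335, -0.0]
ft_force: [0.7, 0.5, -0.5]
width: 87.9
grasp_force: 0.0
```

```bash
python3 - <<'E'
from h import *
d=grab("wrist","w1.png");print(np.round(d["extrinsics"],2).tolist(),d["fx"],d["k1"],np.round(d["tool_from_camera"],2).tolist(), ctrl.get_obs()["qpos"])
E
```

```text
[[0.21, 0.94, 0.25, 515.62], [-0.98, 0.2, 0.05, -275.48], [-0.0, -0.26, 0.97, 584.32], [0.0, 0.0, 0.0, 1.0]] 314.98444564691806 -0.03557988026138894 [[0.0, 0.97, 0.26, 70.93], [1.0, -0.0, 0.0, -0.3], [0.0, 0.26, -0.97, -161.73], [0.0, 0.0, 0.0, 1.0]] [-6.00432583e-01  1.10362979e-01  1.59071096e+00 -2.82598756e-04
  1.44045803e+00  7.57618998e-01]
```

View pics/w1.png

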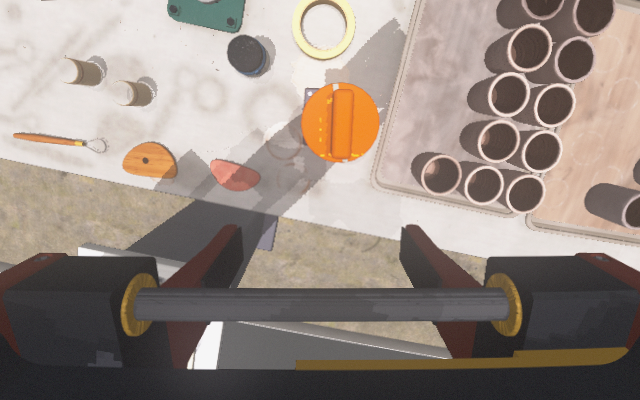

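```bash
python3 - <<'E'
from h import *
d=load("w1.png");im=d["image"]
m=cv2.inRange(cv2.cvtColor(im,cv2.COLOR_RGB2HSV),(5,150,90),(25,255,255));m[:,:290]=0;m[180:]=0
c=max(cv2.findContours(m,0,2)[0],key=cv2.contourArea);(u,v),r=cv2.minEnclosingCircle(c);print(u,v,r,at(d,u,v,276).round(1))
cv2.imwrite("pics/zcap.png",cv2.resize(cv2.cvtColor(im[75:170,295:390],cv2.COLOR_RGB2BGR),None,fx=6,fy=6,interpolation=cv2.INTER_CUBIC))
E
```

```text
339.5 121.86000061035156 39.87025833129883 [ 510.4 -294.6  276. ]
```

View pics/zcap.png

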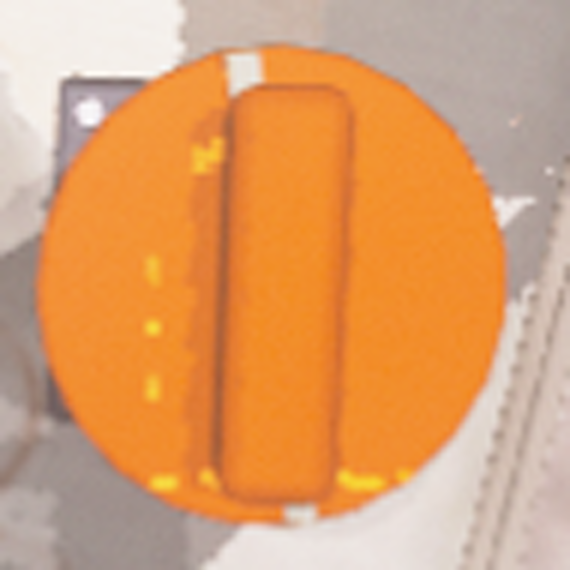

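The crop shows the bar top running from (294,90) to (280,495) and white marks at (245,70) and (299,513).

```bash
python3 - <<'E'
from h import *
d=load("w1.png");f=lambda x,y,z:at(d,295+x/6,75+y/6,z)
a,b=f(294,90,307),f(280,495,307);print(a,b,(a+b)/2,np.degrees(np.arctan2(*(a-b)[1::-1])),np.linalg.norm(a-b))
a,b=f(245,70,276),f(299,513,276);print((a+b)/2,np.degrees(np.arctan2(*(a-b)[1::-1]))-10)
o=ctrl.get_obs();M=R.from_rotvec(o["orientation"]).as_matrix();print("tool x yaw",np.degrees(np.arctan2(M[1,0],M[0,0])),o["ee_pos"])
for n,(u,v,z) in dict(p1=(70,68,60),p2=(118,90,60)).items(): print(n,at(d,u,v,z).round())
E
```

```text
[ 537.25778361 -290.4738139   307.        ] [ 481.4210007  -301.50739505  307.        ] [ 509.33939215 -295.99060448  307.        ] 11.177880578435298 56.91648477188546
[ 508.16141208 -296.09016092  276.        ] 10.178830209344362
tool x yaw 12.191478856064998 [ 446.25094931 -291.26268497  422.593892  ]
p1 [500. 132.  60.]
p2 [482.  52.  60.]
```

servo_tool([
  [3, -0.2, 0, 0, 0, -1, 0],
  [6.3, -0.45, -2, 0, 0, -1, 0],
  [6.3, -0.45, -5, 0, 0, -1, 0],
  [6.3, -0.45, -8, 0, 0, -1, 0],
  [6.3, -0.45, -11, 0, 0, -1, 0],
  [6.3, -0.45, -13, 0, 0, -1, 0],
  [6.3, -0.45, -14.1, 0, 0, -1, 0],
  [6.3, -0.45, -14.1, 0, 0, -1, 0],
  [6.3, -0.45, -14.1, 0, 0, -1, -1],
  [6.3, -0.45, -14.1, 0, 0, -1, -1],
  [6.3, -0.45, -14.1, 0, 0, -1, -1],
  [6.3, -0.45, -14.1, 0, 0, -1, -1],
  [6.3, -0.45, -14.1, 0, 0, -1, -1],
  [6.3, -0.45, -14.1, 0, 0, -1, -1],
  [6.3, -0.45, -14.1, 0, 0, -1, -1],
  [6.3, -0.45, -14.1, 0, 0, -1, -1],
])

```text
t: 2.98
ee_pos: [509.9, -295.4, 282.4]
orientation: [3.125, 0.307, 0.002]
ft_force: [1.8, -1.3, 2.1]
width: 17.7
grasp_force: 30.0
```

servo_tool([
  [0, 0, -0.3, 0, 0, 0, -1],
  [0, 0, -0.6, 0, 0, 0, -1],
  [0, 0, -0.6, 0, 0, 0, -1],
  [0, 0, -0.6, 0, 0, 0, -1],
])

```text
t: 3.32
ee_pos: [509.9, -295.4, 276.8]
orientation: [3.125, 0.307, 0.002]
ft_force: [-0.3, -0.8, 10.4]
width: 17.9
grasp_force: 30.0
```

servo_tool([
  [0, 0, 0, 0, 0, 6, -1],
  [0, 0, 0, 0, 0, 12, -1],
  [0, 0, 0, 0, 0, 18, -1],
  [0, 0, 0, 0, 0, 24, -1],
  [0, 0, 0, 0, 0, 30, -1],
  [0, 0, 0, 0, 0, 36, -1],
  [0, 0, 0, 0, 0, 42, -1],
  [0, 0, 0, 0, 0, 48, -1],
  [0, 0, 0, 0, 0, 54, -1],
  [0, 0, 0, 0, 0, 60, -1],
  [0, 0, 0, 0, 0, 66, -1],
  [0, 0, 0, 0, 0, 72, -1],
  [0, 0, 0, 0, 0, 77, -1],
  [0, 0, 0, 0, 0, 81, -1],
  [0, 0, 0, 0, 0, 81, -1],
  [0, 0, 0, 0, 0, 81, -1],
])

```text
t: 4.65
ee_pos: [510.0, -295.0, 276.8]
orientation: [2.177, 2.264, 0.002]
ft_force: [-0.7, 1.9, 11.0]
width: 17.8
grasp_force: 30.0
```

```bash
python3 - <<'E'
from h import *
o=ctrl.get_obs();print(o["moment"],o["ft_force"])
E
```

```text
[0.35135897 0.13552513 0.14577461] [-0.67746661  1.86958169 10.95032983]
```

servo_tool([
  [0, 0, 0.5, 0, 0, 0, -1],
  [0, 0, 1, 0, 0, 0, -1],
  [0, 0, 1.5, 0, 0, 0, -1],
  [0, 0, 2, 0, 0, 0, -1],
  [0, 0, 2, 0, 0, 0, -1],
])

```text
t: 5.07
ee_pos: [509.2, -295.0, 296.0]
orientation: [-2.178, -2.264, 0.0]
ft_force: [-0.0, -0.1, -1.1]
width: 17.9
grasp_force: 30.0
```

servo_tool([
  [0, 0, 3, 0, 0, 0, -1],
  [0, 0, 5, 0, 0, 0, -1],
  [-2, 3, 5, 0, 0, 0, -1],
  [-4, 6, 5, 0, 0, 0, -1],
  [-6, 9, 5, 0, 0, 0, -1],
  [-8, 12, 4, 0, 0, 0, -1],
  [-8.9, 15, 1, 0, 0, 0, -1],
  [-8.9, 16.5, -2, 0, 0, 0, -1],
  [-8.9, 16.5, -6, 0, 0, 0, -1],
  [-8.9, 16.5, -10, 0, 0, 0, -1],
  [-8.9, 16.5, -14, 0, 0, 0, -1],
  [-8.9, 16.5, -18, 0, 0, 0, -1],
  [-8.9, 16.5, -21, 0, 0, 0, -1],
  [-8.9, 16.5, -23.5, 0, 0, 0, -1],
  [-8.9, 16.5, -24.8, 0, 0, 0, -1],
  [-8.9, 16.5, -25.3, 0, 0, 0, -1],
  [-8.9, 16.5, -25.4, 0, 0, 0, -1],
  [-8.9, 16.5, -25.5, 0, 0, 0, -1],
])

```text
t: 6.57
ee_pos: [424.0, -131.0, 42.3]
orientation: [2.174, 2.26, 0.005]
ft_force: [2.3, 3.9, 36.9]
width: 20.5
grasp_force: 31.1
```

servo_tool([
  [0, 0, 0.2, 0, 0, 0, -1],
  [0, 0, 0.3, 0, 0, 0, -1],
  [0, 0, 0.3, 0, 0, 0, 0],
  [0, 0, 0.3, 0, 0, 0, 0],
  [0, 0, 0.3, 0, 0, 0, 0],
  [0, 0, 0.3, 0, 0, 0, 0],
  [0, 0, 3, 0, 0, 0, 0],
  [0, 0, 7, 0, 0, 0, 0],
  [0, 0, 11, 0, 0, 0, 0],
  [0, 0, 15, 0, 0, 0, 0],
  [0, 0, 19, 0, 0, 0, 0],
  [0, 0, 21, 0, 0, 0, 0],
  [0, 0, 21, 0, 0, 0, 0],
])

```text
t: 7.65
ee_pos: [422.8, -130.9, 255.2]
orientation: [2.173, 2.258, 0.006]
ft_force: [0.9, -0.4, -0.2]
width: 43.7
grasp_force: 0.0
```

```bash
python3 - <<'E'
from h import *
d=grab("wrist","w2.png");print(ctrl.get_obs()["qpos"])
E
```

```text
[-3.27119124e-01  1.04757012e-01  1.99127158e+00  3.45861503e-05
  1.04069469e+00 -3.65883374e-01]
```

View pics/w2.png

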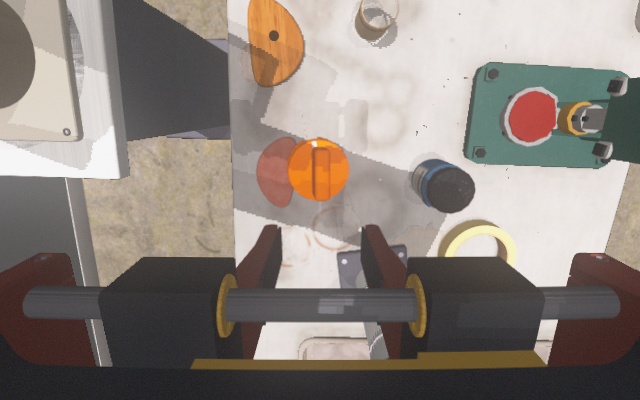

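The cap stands upright on the bench at (318,168), with its edge on the pink rib. The jar at (443,185) is untouched and a prop shows at (376,20). I'll go to prop 2.

servo_tool([
  [0, 3, 0, 0, 0, 0, 1],
  [1, 6, 0, 0, 0, 0, 1],
  [2, 9, -2, 0, 0, 0, 1],
  [3, 12, -5, 0, 0, 0, 1],
  [5, 15, -8, 0, 0, 0, 1],
  [6.1, 17.5, -10, 0, 0, 0, 1],
  [6.1, 17.5, -10, 0, 0, 0, 1],
  [6.1, 17.5, -10, 0, 0, 0, 1],
  [6.1, 17.5, -10, 0, 0, 0, 1],
])

```text
t: 8.45
ee_pos: [480.0, 44.7, 149.3]
orientation: [-2.176, -2.263, 0.004]
ft_force: [0.7, 0.3, 0.5]
width: 87.8
grasp_force: 0.0
```

```bash
python3 - <<'E'
from h import *
d=grab("wrist","w3.png")
E
```

```text
(no output)
```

View pics/w3.png

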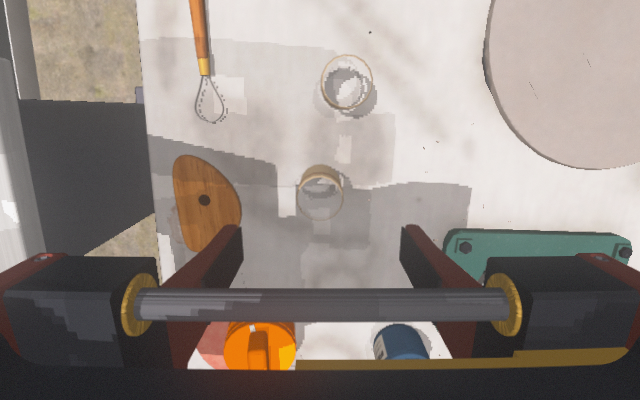

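Prop 2's top disc is centred at about (320,197) and prop 1's at about (347,82).

```bash
python3 - <<'E'
from h import *
d=load("w3.png")
for q in((320,197),(297,197),(343,197),(347,82),(321,82),(373,82)): print(q,at(d,*q,60).round(1))
print(ctrl.get_obs()["ee_pos"])
im=cv2.cvtColor(d["image"],cv2.COLOR_RGB2BGR)[40:230,260:420]
cv2.imwrite("pics/zp.png",cv2.resize(im,None,fx=3,fy=3,interpolation=cv2.INTER_CUBIC))
E
```

```text
(320, 197) [479.2  47.6  60. ]
(297, 197) [460.2  46.8  60. ]
(343, 197) [498.2  48.3  60. ]
(347, 82) [496.1 138.3  60. ]
(321, 82) [476.5 137.5  60. ]
(373, 82) [515.7 139.2  60. ]
[480.46249367  44.2974888  150.19840918]
```

View pics/zp.png

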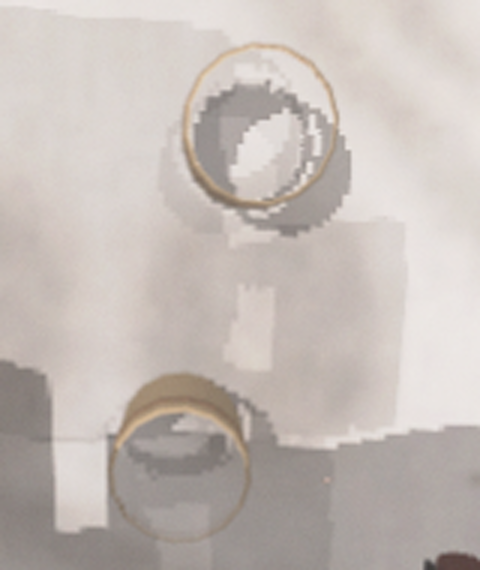

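servo_tool([
  [-0.1, 0.3, -3, 0, 0, 0, 1],
  [-0.1, 0.3, -6, 0, 0, 0, 1],
  [-0.1, 0.3, -9, 0, 0, 0, 1],
  [-0.1, 0.3, -11.4, 0, 0, 0, 1],
  [-0.1, 0.3, -11.4, 0, 0, 0, 1],
  [-0.1, 0.3, -11.4, 0, 0, 0, -1],
  [-0.1, 0.3, -11.4, 0, 0, 0, -1],
  [-0.1, 0.3, -11.4, 0, 0, 0, -1],
  [-0.1, 0.3, -11.4, 0, 0, 0, -1],
  [-0.1, 0.3, -11.4, 0, 0, 0, -1],
  [-0.1, 0.3, -11.4, 0, 0, 0, -1],
  [-0.1, 0.3, -11.4, 0, 0, 0, -1],
  [-0.1, 0.3, -11.4, 0, 0, 0, -1],
])

```text
t: 9.58
ee_pos: [480.4, 48.0, 36.9]
orientation: [2.178, 2.264, 0.0]
ft_force: [0.6, 0.5, 3.3]
width: 39.1
grasp_force: 30.0
```

servo_tool([
  [0, 0, 2, 0, 0, 0, -1],
  [0, 0, 6, 0, 0, 0, -1],
  [0, 0, 10, 0, 0, 0, -1],
  [0, 0, 14, 0, 0, 0, -1],
  [-1, 0, 18, 0, 0, 0, -1],
  [-2, 0, 22, 0, 0, 0, -1],
  [-3, -1, 26, 0, 0, 0, -1],
  [-4, -3, 29.4, 0, 0, 0, -1],
  [-4.5, -7, 29.4, 0, 0, 0, -1],
  [-4.5, -11, 29.4, 0, 0, 0, -1],
  [-4.5, -15, 29.4, 0, 0, 0, -1],
  [-4.5, -19, 29.4, 0, 0, 0, -1],
  [-4, -22, 29.4, 0, 0, 0, -1],
  [-2, -25.5, 29.4, 0, 0, 0, -1],
  [0, -29, 29.4, 0, 0, 0, -1],
  [2, -32, 29.4, 0, 0, 0, -1],
  [2.9, -35.5, 29.4, 0, 0, 0, -1],
  [2.9, -38.7, 29.4, 0, 0, 0, -1],
  [2.9, -38.7, 29.4, 0, 0, 0, -1],
  [2.9, -38.7, 29.4, 0, 0, 0, -1],
])

```text
t: 11.25
ee_pos: [508.8, -340.1, 329.6]
orientation: [-2.179, -2.26, 0.0]
ft_force: [0.5, 0.6, 0.0]
width: 39.4
grasp_force: 30.0
```

```bash
python3 - <<'E'
from h import *
d=grab("wrist","w4.png"); o=ctrl.get_obs();print(o["ee_pos"],o["qpos"])
E
```

```text
[ 508.79421596 -338.88559162  329.78495457] [-6.07234146e-01  3.03153307e-01  1.55193789e+00  3.84330656e-04
  1.28843064e+00 -6.44945676e-01]
```

View pics/w4.png

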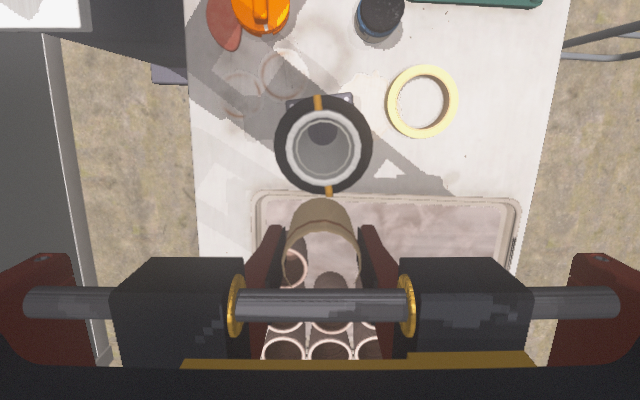

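```bash
python3 - <<'E'
from h import *
d=load("w4.png")
im=cv2.cvtColor(d["image"],cv2.COLOR_RGB2BGR)[85:285,250:400]
cv2.imwrite("pics/zm.png",cv2.resize(im,None,fx=3,fy=3,interpolation=cv2.INTER_CUBIC))
E
```

```text
(no output)
```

View pics/zm.png

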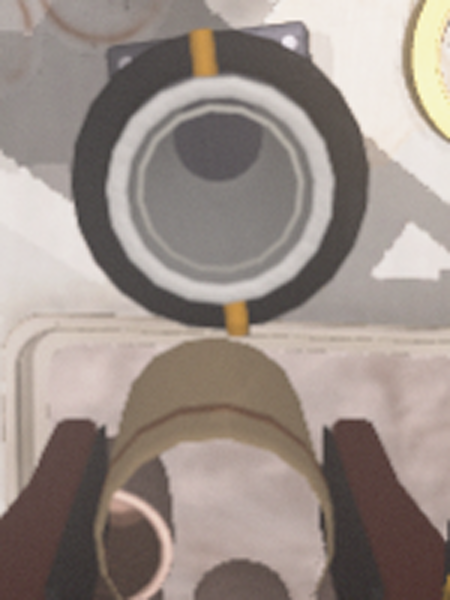

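```bash
python3 - <<'E'
from h import *
d=load("w4.png");f=lambda x,y,z:at(d,250+x/3,85+y/3,z).round(1)
print(f(220,189,262),f(106,189,262),f(334,189,262),f(220,75,262),f(220,303,262))
a,b=f(203,32,250),f(237,333,250);print((a+b)/2,np.degrees(np.arctan2(*(a-b)[1::-1])),np.linalg.norm(a-b))
print(f(215,520,354),f(97,520,354),f(333,520,354))
E
```

```text
[ 509.2 -294.3  262. ] [ 481.7 -295.3  262. ] [ 536.7 -293.3  262. ] [ 508.2 -267.7  262. ] [ 510.3 -322.6  262. ]
[ 509.5 -295.4  250. ] 98.70071648226762 76.68246214096155
[ 509.4 -336.6  354. ] [ 490.7 -337.3  354. ] [ 528.2 -336.   354. ]
```

servo_tool([
  [0.05, 2.2, 0, 0, 0, 0, -1],
  [0.05, 4.4, 0, 0, 0, 0, -1],
  [0.05, 4.4, -1, 0, 0, 0, -1],
  [0.05, 4.4, -2, 0, 0, 0, -1],
  [0.05, 4.4, -2.7, 0, 0, 0, -1],
  [0.05, 4.4, -3, 0, 0, 0, -1],
  [0.05, 4.4, -3.5, 0, 0, 0, -1],
  [0.05, 4.4, -4, 0, 0, 0, -1],
  [0.05, 4.4, -4.3, 0, 0, 0, -1],
  [0.05, 4.4, -4.3, 0, 0, 0, -1],
])

```text
t: 12.13
ee_pos: [509.8, -295.5, 287.7]
orientation: [2.179, 2.263, 0.0]
ft_force: [-0.7, 0.4, 0.6]
width: 39.3
grasp_force: 30.0
```

servo_tool([
  [0, 0, -0.5, 0, 0, 0, -1],
  [0, 0, -1, 0, 0, 0, -1],
  [0, 0, -1.5, 0, 0, 0, -1],
  [0, 0, -2, 0, 0, 0, -1],
  [0, 0, -2, 0, 0, 0, -1],
])

```text
t: 12.55
ee_pos: [509.8, -295.3, 268.0]
orientation: [2.178, 2.263, 0.0]
ft_force: [-1.5, 1.4, 2.7]
width: 39.0
grasp_force: 30.0
```

servo_tool([
  [0, 0, 0, 0, 0, 0, 0],
  [0, 0, 0, 0, 0, 0, 0],
  [0, 0, 0, 0, 0, 0, 0],
  [0, 0, 1, 0, 0, 0, 0],
  [0, 0, 3, 0, 0, 0, 0],
  [0, 0, 5, 0, 0, 0, 0],
  [0, 0, 5, 0, 0, 0, -1],
  [0, 0, 5, 0, 0, 0, -1],
  [0, 0, 5, 0, 0, 0, -1],
  [0, 0, 5, 0, 0, 0, -1],
  [0, 0, 5, 0, 0, 0, -1],
  [0, 0, 5, 0, 0, 0, -1],
])

```text
t: 13.55
ee_pos: [509.5, -294.8, 316.8]
orientation: [-2.177, -2.263, 0.001]
ft_force: [0.8, 0.9, 0.2]
width: 7.2
grasp_force: 0.0
```

```bash
python3 - <<'E'
from h import *
s=grab("side","s2.png");w=grab("wrist","w5.png")
a=cv2.resize(cv2.imread("pics/side1.png"),(1,1))
a=cv2.resize(cv2.cvtColor(s["image"],cv2.COLOR_RGB2BGR)[120:240,260:400],None,fx=3,fy=3)
b=cv2.resize(cv2.cvtColor(w["image"],cv2.COLOR_RGB2BGR)[80:280,230:410],None,fx=1.8,fy=1.8)
cv2.imwrite("pics/m1.png",np.hstack([a,b]))
print(ctrl.get_obs()["width"])
E
```

```text
1.3589309625004442
```

View pics/m1.png

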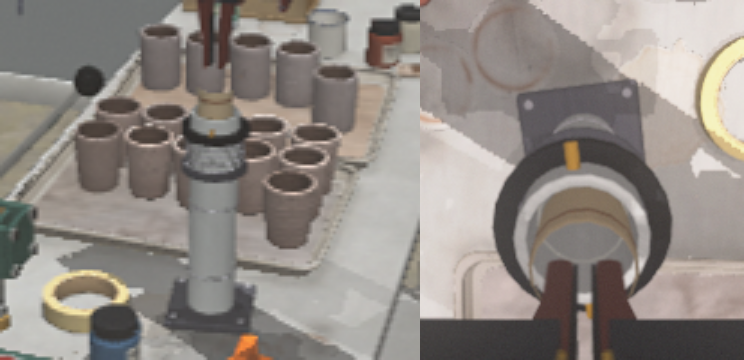

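The prop stands in the mouth with about 28 mm showing. I'll press it with the fingers shut.

servo_tool([
  [0, 0, -1, 0, 0, 0, -1],
  [0, 0, -2, 0, 0, 0, -1],
  [0, 0, -2.4, 0, 0, 0, -1],
  [0, 0, -2.8, 0, 0, 0, -1],
  [0, 0, -3.2, 0, 0, 0, -1],
  [0, 0, -3.2, 0, 0, 0, -1],
])

```text
t: 14.15
ee_pos: [509.4, -294.7, 285.3]
orientation: [-2.177, -2.263, 0.0]
ft_force: [0.3, 0.3, -0.2]
width: 0.6
grasp_force: 0.0
```

servo_tool([
  [0, 0, -0.4, 0, 0, 0, -1],
  [0, 0, -0.8, 0, 0, 0, -1],
  [0, 0, -1.2, 0, 0, 0, -1],
  [0, 0, -1.5, 0, 0, 0, -1],
  [0, 0, -1.5, 0, 0, 0, -1],
])

```text
t: 14.57
ee_pos: [509.8, -294.8, 270.6]
orientation: [-2.178, -2.264, -0.0]
ft_force: [-1.3, 1.3, 3.5]
width: 0.7
grasp_force: 1.5
```

```bash
python3 - <<'E'
from h import *
s=grab("side","s3.png");w=grab("wrist","w6.png")
a=cv2.resize(cv2.cvtColor(s["image"],cv2.COLOR_RGB2BGR)[120:200,290:370],None,fx=5,fy=5)
b=cv2.resize(cv2.cvtColor(w["image"],cv2.COLOR_RGB2BGR)[80:280,230:410],None,fx=2,fy=2)
cv2.imwrite("pics/m2.png",np.hstack([a,b]))
E
```

```text
(no output)
```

View pics/m2.png

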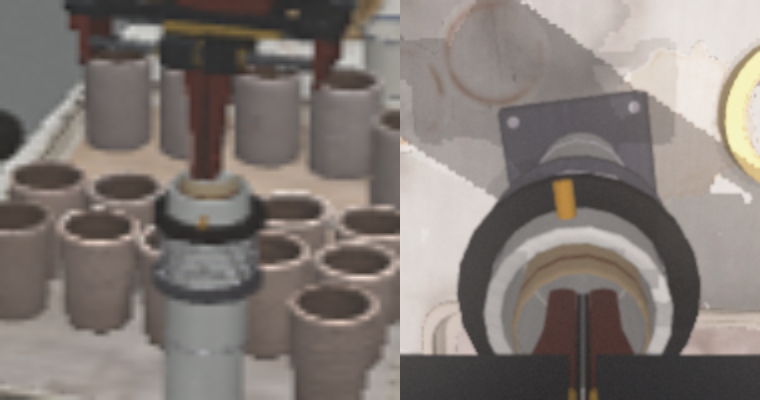

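The prop top is now nearly level with the mouth, moving down under the fingertips. I'll press further.

servo_tool([
  [0, 0, -0.4, 0, 0, 0, -1],
  [0, 0, -0.8, 0, 0, 0, -1],
  [0, 0, -1.2, 0, 0, 0, -1],
  [0, 0, -1.6, 0, 0, 0, -1],
  [0, 0, -2.1, 0, 0, 0, -1],
  [0, 0, -2.1, 0, 0, 0, -1],
])

```text
t: 15.17
ee_pos: [509.8, -294.8, 249.3]
orientation: [-2.178, -2.264, -0.0]
ft_force: [-0.3, 0.4, -0.1]
width: 0.6
grasp_force: 0.2
```

servo_tool([
  [0, 0, 4, 0, 0, 0, -1],
  [0, 0, 8, 0, 0, 0, -1],
  [0, -4.4, 8, 0, 0, 0, -1],
  [0, -4.4, 8, 0, 0, 0, -1],
  [0, -4.4, 8, 0, 0, 0, -1],
])

```text
t: 15.58
ee_pos: [509.7, -340.6, 329.3]
orientation: [2.18, 2.261, -0.0]
ft_force: [-0.6, 0.8, 0.3]
width: 0.3
grasp_force: 0.0
```

```bash
python3 - <<'E'
from h import *
s=grab("side","s4.png");w=grab("wrist","w7.png")
a=cv2.resize(cv2.cvtColor(s["image"],cv2.COLOR_RGB2BGR)[130:190,300:360],None,fx=6,fy=6)
b=cv2.resize(cv2.cvtColor(w["image"],cv2.COLOR_RGB2BGR)[85:205,260:390],None,fx=3,fy=3)
cv2.imwrite("pics/m3.png",np.hstack([a,b]))
E
```

```text
(no output)
```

View pics/m3.png

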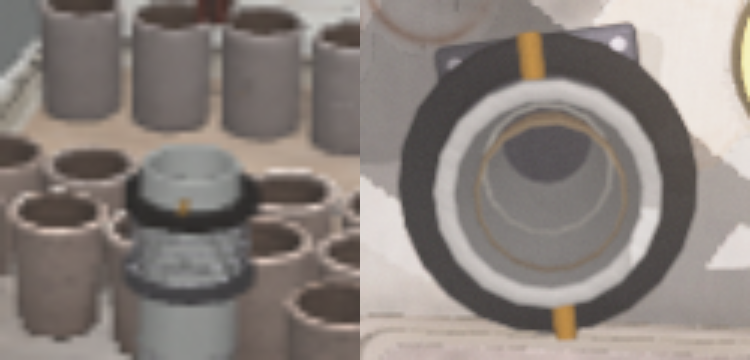

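Prop 2's outline is inside the bore, with its top about 243 mm above the base and below the mouth. I've now viewed all 14 pictures, so I'll work from code from here. Next is prop 1 at (496,138).

servo_tool([
  [-2, 3, 0, 0, 0, 0, 1],
  [-4, 6.5, 0, 0, 0, 0, 1],
  [-6, 10, 0, 0, 0, 0, 1],
  [-7, 14, 0, 0, 0, 0, 1],
  [-7, 18, 0, 0, 0, 0, 1],
  [-7, 22, 0, 0, 0, 0, 1],
  [-7, 26, 0, 0, 0, 0, 1],
  [-7, 30, 0, 0, 0, 0, 1],
  [-6, 34, 0, 0, 0, 0, 1],
  [-5, 38, -3, 0, 0, 0, 1],
  [-3, 41.5, -6, 0, 0, 0, 1],
  [-1.4, 45, -9, 0, 0, 0, 1],
  [-1.4, 47.8, -12, 0, 0, 0, 1],
  [-1.4, 47.8, -15, 0, 0, 0, 1],
  [-1.4, 47.8, -18, 0, 0, 0, 1],
  [-1.4, 47.8, -18, 0, 0, 0, 1],
  [-1.4, 47.8, -18, 0, 0, 0, 1],
])

```text
t: 17.1
ee_pos: [493.4, 139.0, 147.9]
orientation: [-2.174, -2.263, 0.009]
ft_force: [-1.0, -0.1, 0.7]
width: 87.7
grasp_force: 0.0
```

```bash
python3 - <<'E'
from h import *
o=ctrl.get_obs();d=grab("wrist");print(o["ee_pos"],o["width"],R.from_rotvec(o["orientation"]).as_matrix()[:,0])
c,r=proj(d,[496.1,138.3,60]),proj(d,[516.1,138.3,60]);R0=np.hypot(*(c-r));print(c,R0)
im=d["image"].astype(int);m=((im[...,0]-im[...,2])>35).astype(np.uint8)   # buff/brown edge pixels
y,x=np.nonzero(m);k=np.hypot(x-c[0],y-c[1])<1.8*R0;print(k.sum(),x[k].min(),x[k].max(),y[k].min(),y[k].max())
p=np.c_[x[k],y[k]]
# best ring of top rim: search centre and radius
best=max(((np.abs(np.hypot(p[:,0]-u,p[:,1]-v)-q)<1).sum()/q,u,v,q) for u in np.arange(c[0]-15,c[0]+15) for v in np.arange(c[1]-15,c[1]+15) for q in np.arange(R0*.9,R0*1.1,.5))
print(best,at(d,best[1],best[2],60))
E
```

```text
[493.38182464 139.01257748 147.87604477] 87.65339748459245 [-0.0400932   0.99919504 -0.00134111]
[324.3308723 201.757782 ] 24.244912558880518
390 304 346 167 194
(np.float64(4.812006081000838), np.float64(324.33087229731854), np.float64(197.75778200010973), np.float64(21.820421302992468)) [495.95348911 141.71609384  60.        ]
```

servo_tool([
  [0.1, 0, -3, 0, 0, 0, 1],
  [0.1, 0, -6, 0, 0, 0, 1],
  [0.1, 0, -9, 0, 0, 0, 1],
  [0.1, 0, -11.3, 0, 0, 0, 1],
  [0.1, 0, -11.3, 0, 0, 0, 1],
  [0.1, 0, -11.3, 0, 0, 0, -1],
  [0.1, 0, -11.3, 0, 0, 0, -1],
  [0.1, 0, -11.3, 0, 0, 0, -1],
  [0.1, 0, -11.3, 0, 0, 0, -1],
  [0.1, 0, -11.3, 0, 0, 0, -1],
  [0.1, 0, -11.3, 0, 0, 0, -1],
  [0.1, 0, -11.3, 0, 0, 0, -1],
  [0.1, 0, -11.3, 0, 0, 0, -1],
])

```text
t: 18.23
ee_pos: [496.8, 139.0, 36.8]
orientation: [-2.178, -2.264, 0.0]
ft_force: [-0.3, -0.8, 4.4]
width: 39.1
grasp_force: 30.0
```

```bash
python3 - <<'E'
from h import *
o=ctrl.get_obs();print(o["ee_pos"],o["width"],o["grasp_force"],R.from_rotvec(o["orientation"]).as_matrix()[:,2])
E
```

```text
[496.81639044 138.96510071  36.8307475 ] 39.10182766595783 29.998497536871582 [-1.71772958e-05 -7.95267989e-06 -1.00000000e+00]
```

servo_tool([
  [0, 0, 2, 0, 0, 0, -1],
  [0, 0, 6, 0, 0, 0, -1],
  [-1, 0, 10, 0, 0, 0, -1],
  [-3, 0, 13.5, 0, 0, 0, -1],
  [-5, -1, 17, 0, 0, 0, -1],
  [-6, -3, 20.5, 0, 0, 0, -1],
  [-6, -5.5, 23.5, 0, 0, 0, -1],
  [-6, -8, 26.5, 0, 0, 0, -1],
  [-6, -11, 29, 0, 0, 0, -1],
  [-6, -15, 29.3, 0, 0, 0, -1],
  [-6, -19, 29.3, 0, 0, 0, -1],
  [-6, -23, 29.3, 0, 0, 0, -1],
  [-6, -27, 29.3, 0, 0, 0, -1],
  [-5, -31, 29.3, 0, 0, 0, -1],
  [-3, -34.5, 29.3, 0, 0, 0, -1],
  [-1, -38, 29.3, 0, 0, 0, -1],
  [1, -41, 29.3, 0, 0, 0, -1],
  [1.3, -43.4, 29.3, 0, 0, 0, -1],
  [1.3, -43.4, 29.3, 0, 0, 0, -1],
  [1.3, -43.4, 29.3, 0, 0, 0, -1],
])

```text
t: 19.9
ee_pos: [509.4, -295.8, 328.6]
orientation: [-2.179, -2.261, 0.001]
ft_force: [0.2, 0.2, -1.2]
width: 39.3
grasp_force: 30.0
```

```bash
python3 - <<'E'
from h import *
d=grab("wrist");o=ctrl.get_obs();print(o["ee_pos"],o["width"])
E
```

```text
[ 509.23209494 -294.76764848  328.81987621] 39.30581061250066
```

servo_tool([
  [0.02, -0.03, -1, 0, 0, 0, -1],
  [0.02, -0.03, -2, 0, 0, 0, -1],
  [0.02, -0.03, -2.6, 0, 0, 0, -1],
  [0.02, -0.03, -3, 0, 0, 0, -1],
  [0.02, -0.03, -3.4, 0, 0, 0, -1],
  [0.02, -0.03, -3.8, 0, 0, 0, -1],
  [0.02, -0.03, -4.2, 0, 0, 0, -1],
  [0.02, -0.03, -4.2, 0, 0, 0, -1],
])

```text
t: 20.62
ee_pos: [509.8, -295.1, 286.8]
orientation: [-2.177, -2.263, 0.0]
ft_force: [-0.2, -0.5, -1.6]
width: 39.2
grasp_force: 30.0
```

In cleanly. I'll push on down to about 266.

servo_tool([
  [0, 0, -0.5, 0, 0, 0, -1],
  [0, 0, -1, 0, 0, 0, -1],
  [0, 0, -1.5, 0, 0, 0, -1],
  [0, 0, -2, 0, 0, 0, -1],
  [0, 0, -2, 0, 0, 0, -1],
])

```text
t: 21.03
ee_pos: [510.4, -295.6, 268.1]
orientation: [2.177, 2.263, 0.001]
ft_force: [-0.2, 0.4, 0.6]
width: 39.4
grasp_force: 30.0
```

servo_tool([
  [0, 0, 0, 0, 0, 0, 0],
  [0, 0, 0, 0, 0, 0, 0],
  [0, 0, 0, 0, 0, 0, 0],
  [0, 0, 1, 0, 0, 0, 0],
  [0, 0, 3, 0, 0, 0, 0],
  [0, 0, 5, 0, 0, 0, 0],
  [0, 0, 5, 0, 0, 0, -1],
  [0, 0, 5, 0, 0, 0, -1],
  [0, 0, 5, 0, 0, 0, -1],
  [0, 0, 5, 0, 0, 0, -1],
  [0, 0, 5, 0, 0, 0, -1],
  [0, 0, 5, 0, 0, 0, -1],
  [0, 0, 5, 0, 0, 0, -1],
  [0, 0, 5, 0, 0, 0, -1],
])

```text
t: 22.2
ee_pos: [509.9, -295.3, 317.3]
orientation: [-2.178, -2.264, 0.0]
ft_force: [-0.7, 0.6, 0.2]
width: 0.9
grasp_force: 0.0
```

servo_tool([
  [0, 0, -1.5, 0, 0, 0, -1],
  [0, 0, -2.4, 0, 0, 0, -1],
  [0, 0, -2.8, 0, 0, 0, -1],
  [0, 0, -3.2, 0, 0, 0, -1],
  [0, 0, -3.6, 0, 0, 0, -1],
  [0, 0, -4, 0, 0, 0, -1],
  [0, 0, -4.4, 0, 0, 0, -1],
  [0, 0, -4.8, 0, 0, 0, -1],
  [0, 0, -4.8, 0, 0, 0, -1],
])

```text
t: 22.95
ee_pos: [510.1, -295.3, 270.0]
orientation: [2.178, 2.264, 0.0]
ft_force: [-0.5, 0.0, 1.7]
width: 0.4
grasp_force: 1.0
```

servo_tool([
  [0, 0, -0.4, 0, 0, 0, -1],
  [0, 0, -0.8, 0, 0, 0, -1],
  [0, 0, -1.2, 0, 0, 0, -1],
  [0, 0, -1.6, 0, 0, 0, -1],
  [0, 0, -2.1, 0, 0, 0, -1],
])

```text
t: 23.37
ee_pos: [510.5, -295.5, 250.0]
orientation: [2.177, 2.263, 0.001]
ft_force: [-4.2, 1.7, 8.9]
width: 0.7
grasp_force: 4.5
```

servo_tool([
  [0, 0, 4, 0, 0, 0, -1],
  [0, 0, 8, 0, 0, 0, -1],
  [0, -4.4, 8, 0, 0, 0, -1],
  [0, -4.4, 8, 0, 0, 0, -1],
  [0, -4.4, 8, 0, 0, 0, -1],
])

```text
t: 23.78
ee_pos: [509.9, -340.8, 328.7]
orientation: [2.18, 2.261, -0.0]
ft_force: [-0.3, 0.5, -0.6]
width: 0.5
grasp_force: 0.0
```

```bash
python3 - <<'E'
from h import *
d=grab("wrist","w8.png");o=ctrl.get_obs();print(o["ee_pos"])
m=load("w7.png")
def ring(d):
    im=d["image"].astype(int);b=(im[...,0]-im[...,2])>18
    y,x=np.nonzero(b);c=proj(d,[509.3,-295.1,245]);k=np.hypot(x-c[0],y-c[1])<30;p=np.c_[x[k],y[k]]
    best=max(((np.abs(np.hypot(p[:,0]-u,p[:,1]-v)-q)<1).sum()/q,u,v,q) for u in np.arange(c[0]-6,c[0]+6) for v in np.arange(c[1]-6,c[1]+6) for q in np.arange(21,33,.5))
    return c,k.sum(),best
for e in(m,d):
    r=ring(e);print(r,"z top",e["extrinsics"][2,3]-e["fx"]*20/r[2][3])
# is the rim of prop above mouth? side view compare
s=grab("side","s5.png");a=load("s4.png");p=proj(s,[509,-295,262]).astype(int);df=np.abs(s["image"].astype(int)-a["image"])[p[1]-15:p[1]+15,p[0]-15:p[0]+15].max(2);print(p,(df>30).sum())
# cap: orange blob in top view
t=grab("top","t2.png");mk=cv2.inRange(cv2.cvtColor(t["image"],cv2.COLOR_RGB2HSV),(8,200,150),(22,255,255))
for c in cv2.findContours(mk,0,2)[0]:
    if cv2.contourArea(c)>60:
        (u,v),rr=cv2.minEnclosingCircle(c);print("orange",u,v,rr,at(t,u,v,34))
E
```

```text
[ 509.52656196 -339.57724955  327.89715991]
(array([322.66620612, 147.68288252]), np.int64(364), (np.float64(10.244897959183673), np.float64(322.66620611789926), np.float64(149.68288251657594), np.float64(24.5))) z top 233.20079905039375
(array([321.73382187, 145.58066891]), np.int64(472), (np.float64(10.53061224489796), np.float64(322.73382186927665), np.float64(145.58066890827138), np.float64(24.5))) z top 233.30322995618565
[330 157] 0
```

Both prop rings read the same depth, so both props are inside. The arm hides the cap in the top view, so I'll look for it with the wrist camera.

servo_tool([
  [-2, 3, 0, 0, 0, 0, 0],
  [-4, 6, 0, 0, 0, 0, 0],
  [-6, 9, 0, 0, 0, 0, 0],
  [-8, 12, 0, 0, 0, 0, 0],
  [-8.6, 15, -2, 0, 0, 0, 0],
  [-8.6, 18, -5, 0, 0, 0, 0],
  [-8.6, 20.9, -7.5, 0, 0, 0, 0],
  [-8.6, 20.9, -7.5, 0, 0, 0, 0],
  [-8.6, 20.9, -7.5, 0, 0, 0, 0],
])

```text
t: 24.68
ee_pos: [422.6, -128.3, 252.3]
orientation: [-2.171, -2.265, 0.003]
ft_force: [0.1, 0.7, 0.7]
width: 44.0
grasp_force: 0.0
```

```bash
cat > cap.py <<'E'
from h import *
o=ctrl.get_obs();print(o["ee_pos"],R.from_rotvec(o["orientation"]).as_matrix()[:2,0])
def find(d):
    hsv=cv2.cvtColor(d["image"],cv2.COLOR_RGB2HSV);m=cv2.inRange(hsv,(5,200,100),(22,255,255));m[225:]=0
    for c in cv2.findContours(cv2.morphologyEx(m,cv2.MORPH_CLOSE,np.ones((5,5))),0,2)[0]:
        if cv2.contourArea(c)<500: continue
        (u,v),r=cv2.minEnclosingCircle(c);print("blob",u,v,r,at(d,u,v,34).round(1))
        y,x=np.nonzero((d["image"].min(2)>150)&(np.hypot(*(np.indices(m.shape)[::-1]-np.array([u,v])[:,None,None]))<r*.98))
        if len(x): 
            P=np.array([at(d,a,b,34)[:2] for a,b in zip(x,y)]);c0=at(d,u,v,34)[:2]
            print("white n",len(x),"polar",[(int(np.degrees(np.arctan2(*(q-c0)[::-1]))),int(np.hypot(*(q-c0)))) for q in P])
        g=cv2.cvtColor(d["image"],cv2.COLOR_RGB2GRAY);k=cv2.createCLAHE(3).apply(g)[int(v-r):int(v+r),int(u-r):int(u+r)]
        for l in (cv2.createLineSegmentDetector().detect(cv2.resize(k,None,fx=4,fy=4,interpolation=cv2.INTER_CUBIC))[0])[:,0]/4:
            p=l+[int(u-r),int(v-r)]*2
            a,b=at(d,*p[:2],65),at(d,*p[2:],65)
            if np.linalg.norm(a-b)>14: print("line",a[:2].round(1),b[:2].round(1),np.degrees(np.arctan2(*(b-a)[1::-1])).round(1)%180)
print("OLD");find(load("w2.png"));print("NEW");find(grab("wrist","w9.png"))
E
python3 cap.py
```

```text
[ 422.62961304 -128.29764085  252.25409175] [-0.0423429   0.99910218]
OLD
blob 317.7686462402344 170.26119995117188 29.89449119567871 [ 421.2 -130.3   34. ]
white n 23 polar [(103, 35), (101, 34), (99, 34), (97, 34), (95, 34), (103, 34), (101, 33), (99, 33), (97, 33), (95, 33), (104, 32), (102, 32), (100, 32), (98, 32), (95, 32), (102, 31), (100, 31), (98, 31), (96, 30), (103, 30), (100, 30), (98, 29), (96, 29)]
line [413.5 -98.8] [429.5 -98. ] 3.1
line [ 414.6 -139.9] [ 413.8 -109.8] 91.6
line [ 394.6 -146.4] [ 391.6 -160.3] 78.0
line [ 418.1 -120.9] [ 418.8 -138.3] 92.3
line [ 415.8 -153.9] [ 414.6 -139.8] 94.9
line [ 434.4 -103.4] [ 436.1 -140.9] 92.6
line [ 417.8 -103.3] [ 418.2 -121.3] 91.5
line [ 419.3 -137.1] [ 419.4 -152.7] 90.4
line [ 405.5 -125.4] [ 391.4 -125.6] 0.5
line [ 436.3 -141.3] [ 436.9 -155.4] 92.6
NEW
blob 320.2216491699219 173.9329833984375 30.363737106323242 [ 421.6 -130.7   34. ]
white n 23 polar [(102, 35), (100, 35), (98, 35), (96, 35), (102, 34), (100, 34), (98, 34), (96, 34), (103, 33), (101, 33), (99, 33), (97, 32), (94, 32), (101, 32), (99, 31), (97, 31), (95, 31), (101, 30), (99, 30), (97, 30), (95, 30), (102, 29), (99, 29)]
line [ 415.9 -151.8] [ 414.1 -102.3] 92.1
line [ 435.4 -114.7] [ 436.8 -138.4] 93.3
line [ 418.7 -108.4] [ 419.5 -131.8] 92.1
line [ 436.7 -138.7] [ 437.5 -157.6] 92.4
line [ 420.2 -143.1] [ 421.  -158.3] 92.8
```

The cap hasn't moved: (421.5,-130.5), bar yaw about 92°. I'll regrasp it.

servo_tool([
  [-0.1, -0.1, -4, 0, 0, 0, 0],
  [-0.1, -0.1, -8, 0, 0, 0, 0],
  [-0.1, -0.1, -12, 0, 0, 0, 0],
  [-0.1, -0.1, -16, 0, 0, 0, 0],
  [-0.1, -0.1, -16, 0, 0, 0, 0],
  [-0.1, -0.1, -16, 0, 0, 0, 0],
])

```text
t: 25.23
ee_pos: [422.4, -131.8, 92.9]
orientation: [-2.176, -2.26, 0.003]
ft_force: [0.7, 0.0, 0.9]
width: 43.9
grasp_force: 0.0
```

servo_tool([
  [0, 0.1, -2, 0, 0, 0, 0],
  [0, 0.1, -4, 0, 0, 0, 0],
  [0, 0.1, -4.9, 0, 0, 0, 0],
  [0, 0.1, -4.9, 0, 0, 0, 0],
  [0, 0.1, -4.9, 0, 0, 0, -1],
  [0, 0.1, -4.9, 0, 0, 0, -1],
  [0, 0.1, -4.9, 0, 0, 0, -1],
  [0, 0.1, -4.9, 0, 0, 0, -1],
  [0, 0.1, -4.9, 0, 0, 0, -1],
  [0, 0.1, -4.9, 0, 0, 0, -1],
  [0, 0.1, -4.9, 0, 0, 0, -1],
  [0, 0.1, -4.9, 0, 0, 0, -1],
])

```text
t: 26.23
ee_pos: [423.7, -130.7, 45.8]
orientation: [2.177, 2.263, 0.001]
ft_force: [-0.6, 0.6, 12.0]
width: 20.0
grasp_force: 29.9
```

servo_tool([
  [0, 0, 1, 0, 0, 0, -1],
  [0, 0, 3, 0, 0, 0, -1],
  [0, 0, 6, 0, 0, 0, -1],
  [0, 0, 6, 0, 0, 0, -1],
  [0, 0, 6, 0, 0, 0, -1],
  [0, 0, 6, 0, 0, 0, -1],
])

```text
t: 26.73
ee_pos: [422.9, -130.3, 104.8]
orientation: [2.178, 2.264, 0.0]
ft_force: [-0.2, 0.5, -1.6]
width: 18.2
grasp_force: 30.0
```

```bash
python3 - <<'E'
from h import *
o=ctrl.get_obs();print(o["ee_pos"],o["width"])
for n in("side","top"):
    d=grab(n,n+"9.png");m=cv2.inRange(cv2.cvtColor(d["image"],cv2.COLOR_RGB2HSV),(5,170,80),(22,255,255))
    for c in cv2.findContours(m,0,2)[0]:
        if cv2.contourArea(c)>60:
            q=cv2.minAreaRect(c);print(n,q,cv2.boundingRect(c),"proj",proj(d,[422.5,-130.5,o["ee_pos"][2]-40]).round(),proj(d,[422.5,-130.5,o["ee_pos"][2]+24]).round())
E
```

```text
[ 422.87700837 -130.27167198  104.78159328] 18.231623620793876
```

servo_tool([
  [0, 0, 4, 0, 0, 0, -1],
  [0, 0, 8, 0, 0, 0, -1],
  [0, 0, 12, 0, 0, 0, -1],
  [0, 0, 16, 0, 0, 0, -1],
  [0, 0, 20, 0, 0, 0, -1],
  [0.5, -1, 22.5, 0, 0, 0, -1],
  [2, -4, 22.5, 0, 0, 0, -1],
  [4, -7.5, 22.5, 0, 0, 0, -1],
  [6, -11, 22.5, 0, 0, 0, -1],
  [8, -14.5, 22.5, 0, 0, 0, -1],
  [8.7, -16.5, 22.5, 0, 0, 0, -1],
  [8.7, -16.5, 22.5, 0, 0, 0, -1],
  [8.7, -16.5, 22.5, 0, 0, 0, -1],
  [8.7, -16.5, 22.5, 0, 0, 0, -1],
  [8.7, -16.5, 22.5, 0, 0, 0, -1],
])

```text
t: 28.08
ee_pos: [509.5, -294.2, 329.0]
orientation: [-2.176, -2.264, 0.0]
ft_force: [0.0, -0.5, -1.0]
width: 17.5
grasp_force: 30.0
```

```bash
python3 - <<'E'
from h import *
o=ctrl.get_obs();d=grab("wrist","w10.png");p=o["ee_pos"];X=R.from_rotvec(o["orientation"]).as_matrix()[:2,0];print(p,o["width"],np.degrees(np.arctan2(X[1],X[0])))
m=cv2.inRange(cv2.cvtColor(d["image"],cv2.COLOR_RGB2HSV),(5,190,90),(22,255,255))
c=max(cv2.findContours(m,0,2)[0],key=cv2.contourArea);x,y,w,h=cv2.boundingRect(c);print(x,y,w,h)
# far (+y) disc edge and predicted disc edge points for base height p_z-41
for hh in(39,41,43,45):
    z=p[2]-hh+34
    print(hh,[proj(d,[p[0]+a*38,p[1]+b*38,z]).round(1).tolist() for a,b in((0,1),(-1,0),(1,0))])
E
```

```text
[ 509.45743713 -294.24374048  328.98677392] 17.494379189271005 92.25855851860027
258 170 127 118
39 [[323.0, 175.2], [253.6, 238.2], [386.6, 243.1]]
41 [[323.0, 174.5], [254.3, 236.8], [386.0, 241.7]]
43 [[323.0, 173.8], [255.0, 235.5], [385.3, 240.3]]
45 [[322.9, 173.1], [255.7, 234.2], [384.6, 239.0]]
```

servo_tool([
  [0, -0.05, -1, 0, 0, 0, -1],
  [0, -0.05, -1.8, 0, 0, 0, -1],
  [0, -0.05, -2.2, 0, 0, 0, -1],
  [0, -0.05, -2.6, 0, 0, 0, -1],
  [0, -0.05, -2.9, 0, 0, 0, -1],
  [0, -0.05, -2.9, 0, 0, 0, -1],
])

```text
t: 28.63
ee_pos: [509.7, -295.6, 299.8]
orientation: [-2.177, -2.263, 0.0]
ft_force: [-0.8, 0.3, -1.8]
width: 17.8
grasp_force: 30.0
```

Over the rim without contact. I'll lower until the collar is felt.

servo_tool([
  [0, 0, -0.3, 0, 0, 0, -1],
  [0, 0, -0.6, 0, 0, 0, -1],
  [0, 0, -0.9, 0, 0, 0, -1],
  [0, 0, -1.1, 0, 0, 0, -1],
  [0, 0, -1.1, 0, 0, 0, -1],
])

```text
t: 29.05
ee_pos: [509.8, -295.8, 289.1]
orientation: [-2.178, -2.263, 0.0]
ft_force: [-1.1, -0.3, -1.8]
width: 17.8
grasp_force: 30.0
```

servo_tool([
  [0, 0, -0.2, 0, 0, 0, -1],
  [0, 0, -0.4, 0, 0, 0, -1],
  [0, 0, -0.4, 0, 0, 0, -1],
])

```text
t: 29.3
ee_pos: [510.1, -295.9, 285.7]
orientation: [2.178, 2.264, 0.0]
ft_force: [-1.2, 1.2, 2.1]
width: 17.7
grasp_force: 30.0
```

servo_tool([
  [0, 0, -0.2, 0, 0, 0, -1],
  [0, 0, -0.3, 0, 0, 0, -1],
  [0, 0, -0.3, 0, 0, 0, -1],
])

```text
t: 29.55
ee_pos: [510.1, -295.9, 282.8]
orientation: [2.178, 2.264, 0.0]
ft_force: [-1.3, 0.5, 2.9]
width: 17.7
grasp_force: 30.0
```

servo_tool([
  [0, 0, -0.2, 0, 0, 0, -1],
  [0, 0, -0.4, 0, 0, 0, -1],
  [0, 0, -0.5, 0, 0, 0, -1],
  [0, 0, -0.5, 0, 0, 0, -1],
])

```text
t: 29.88
ee_pos: [510.1, -295.9, 278.2]
orientation: [2.178, 2.264, 0.0]
ft_force: [-2.5, 2.0, 7.3]
width: 18.2
grasp_force: 30.0
```

servo_tool([
  [0, 0, -0.1, 0, 0, 0, -1],
  [0, 0, -0.15, 0, 0, 0, -1],
  [0, 0, -0.15, 0, 0, 0, -1],
])

```text
t: 30.13
ee_pos: [510.1, -295.8, 278.1]
orientation: [2.177, 2.263, 0.0]
ft_force: [-6.3, 4.0, 16.6]
width: 17.7
grasp_force: 30.0
```

The hard stop is reached. I'll ease off slightly and turn clockwise.

servo_tool([
  [0, 0, 0.1, 0, 0, 0, -1],
  [0, 0, 0.1, 0, 0, -6, -1],
  [0, 0, 0.1, 0, 0, -12, -1],
  [0, 0, 0.1, 0, 0, -18, -1],
  [0, 0, 0.1, 0, 0, -18, -1],
])

```text
t: 30.55
ee_pos: [510.2, -296.4, 278.1]
orientation: [2.509, 1.888, -0.0]
ft_force: [-2.8, 1.3, 8.6]
width: 17.9
grasp_force: 30.0
```

```bash
cat > st.py <<'E'
from h import *
o=ctrl.get_obs();X=R.from_rotvec(o["orientation"]).as_matrix()[:2,0];print(o["ee_pos"].round(1),o["ft_force"].round(1),o["moment"].round(2),np.degrees(np.arctan2(X[1],X[0])),o["width"],o["qpos"][5])
E
python3 st.py
```

```text
[ 510.2 -296.4  278.1] [-2.8  1.3  8.6] [-0.08  0.62 -0.17] 73.91229143282159 17.87979626256085 -0.26490274951598725
```

servo_tool([
  [0, 0, 0, 0, 0, -6, -1],
  [0, 0, 0, 0, 0, -12, -1],
  [0, 0, 0, 0, 0, -18, -1],
  [0, 0, 0, 0, 0, -24, -1],
  [0, 0, 0, 0, 0, -30, -1],
  [0, 0, 0, 0, 0, -36, -1],
  [0, 0, 0, 0, 0, -42, -1],
  [0, 0, 0, 0, 0, -48, -1],
  [0, 0, 0, 0, 0, -54, -1],
  [0, 0, 0, 0, 0, -59, -1],
  [0, 0, 0, 0, 0, -63, -1],
  [0, 0, 0, 0, 0, -63, -1],
  [0, 0, 0, 0, 0, -63, -1],
])

```text
t: 31.63
ee_pos: [510.4, -296.7, 278.1]
orientation: [3.125, 0.306, 0.001]
ft_force: [-2.7, -0.5, 8.0]
width: 17.8
grasp_force: 30.0
```

```bash
python3 st.py
```

```text
[ 510.4 -296.7  278.1] [-2.7 -0.5  8. ] [-0.23  0.78 -0.05] 11.204213308036074 17.77287008054914 0.8295034404244601
```

servo_tool([
  [0, 0, 0, 0, 0, -1.5, -1],
  [0, 0, 0, 0, 0, -3, -1],
  [0, 0, 0, 0, 0, -3, -1],
])

```text
t: 31.88
ee_pos: [510.3, -296.9, 278.1]
orientation: [3.131, 0.223, 0.001]
ft_force: [-3.3, -1.9, 7.7]
width: 17.6
grasp_force: 30.0
```

```bash
python3 st.py
```

```text
[ 510.3 -296.9  278.1] [-3.3 -1.9  7.7] [-0.4   0.84  0.1 ] 8.163624277055604 17.644873619624207 0.8826396845809495
```

servo_tool([
  [0, 0, 0.2, 0, 0, 0, -1],
  [0, 0, 0.4, 0, 0, 0, -1],
  [0, 0, 0.6, 0, 0, 0, -1],
  [0, 0, 0.9, 0, 0, 0, -1],
  [0, 0, 0.9, 0, 0, 0, -1],
])

```text
t: 32.3
ee_pos: [510.0, -296.1, 284.4]
orientation: [-3.134, -0.225, 0.001]
ft_force: [2.1, -4.8, -8.1]
width: 17.9
grasp_force: 30.0
```

```bash
python3 st.py
```

```text
[ 510.  -296.1  284.4] [ 2.1 -4.8 -8.1] [-0.94 -0.46  0.02] 8.217131880121748 17.85395501391103 0.881510898890675
```

The pins hold the cap: a pull of 8 N doesn't lift it. It's locked at the right height, so I'll release and retreat.

servo_tool([
  [0, 0, -0.25, 0, 0, 0, -1],
  [0, 0, -0.25, 0, 0, 0, 0],
  [0, 0, -0.25, 0, 0, 0, 0],
  [0, 0, -0.25, 0, 0, 0, 0],
  [0, 0, -0.25, 0, 0, 0, 0],
  [0, 0, 3, 0, 0, 0, 0],
  [0, 0, 7, 0, 0, 0, 0],
  [0, 0, 11, 0, 0, 0, 0],
  [-3, 0, 14, 0, 0, 0, 1],
  [-6.3, 0.5, 14, 0, 0, 0, 1],
  [-6.3, 0.5, 14, 0, 0, 0, 1],
  [-6.3, 0.5, 14, 0, 0, 0, 1],
])

```text
t: 33.3
ee_pos: [446.2, -290.7, 427.2]
orientation: [3.133, 0.223, 0.003]
ft_force: [-0.4, 0.5, -0.1]
width: 67.1
grasp_force: 0.0
```

```bash
python3 st.py; python3 - <<'E'
from h import *
d=grab("wrist","w11.png");e=load("w1.png")
for d in(e,d):
    im=d["image"];m=cv2.inRange(cv2.cvtColor(im,cv2.COLOR_RGB2HSV),(5,150,90),(25,255,255));m[:,:270]=0;m[180:]=0
    c=max(cv2.findContours(m,0,2)[0],key=cv2.contourArea);(u,v),r=cv2.minEnclosingCircle(c);c0=at(d,u,v,276);print(u,v,r,c0.round(1))
    I=np.indices(m.shape)[::-1]-np.array([u,v])[:,None,None]
    y,x=np.nonzero((im.min(2)>150)&(np.hypot(*I)<r*.97));P=np.array([at(d,a,b,276)[:2]-c0[:2] for a,b in zip(x,y)])
    P=P[P[:,0]>0];print(len(P),np.degrees(np.arctan2(P[:,1],P[:,0])).mean()-10)
# side view: cap height and neighbours vs start
a=load("side1.png");s=grab("side","s6.png")
for d in(a,s):
    m=cv2.inRange(cv2.cvtColor(d["image"],cv2.COLOR_RGB2HSV),(5,190,90),(22,255,255));m[:,:310]=0;m[185:]=0;m[:,360:]=0
    print(cv2.boundingRect(m))
for n,p in dict(jar=(575,-146,36)).items():
    q=proj(s,p).astype(int);print(n,(np.abs(s["image"].astype(int)-a["image"])[q[1]-15:q[1]+15,q[0]-12:q[0]+12].max(2)>40).sum())
E
```

```text
[ 446.2 -290.7  427.2] [-0.4  0.5 -0.1] [ 0.01 -0.    0.01] 8.159088326369446 67.07688863934803 0.8284881414114171
339.5 121.86000061035156 39.87025833129883 [ 510.4 -294.6  276. ]
35 10.160499272229366
334.8553466796875 119.1296615600586 39.38783264160156 [ 512.  -294.4  276. ]
32 12.66687771093229
(321, 144, 21, 21)
(321, 145, 21, 11)
jar 13
```

```bash
python3 - <<'E'
from h import *
d=grab("wrist","w12.png");e=load("w1.png")
for d in(e,d):
    im=d["image"];m=cv2.inRange(cv2.cvtColor(im,cv2.COLOR_RGB2HSV),(5,150,90),(25,255,255));m[:,:270]=0;m[180:]=0
    c=max(cv2.findContours(m,0,2)[0],key=cv2.contourArea);(u,v),r=cv2.minEnclosingCircle(c);u0,v0=int(u-r),int(v-r);print(at(d,u,v,276).round(1))
    k=cv2.createCLAHE(3).apply(cv2.cvtColor(im,cv2.COLOR_RGB2GRAY))[v0:int(v+r),u0:int(u+r)]
    for l in cv2.createLineSegmentDetector().detect(cv2.resize(k,None,fx=4,fy=4,interpolation=cv2.INTER_CUBIC))[0][:,0]/4:
        p=l+[u0,v0]*2;a,b=at(d,*p[:2],307),at(d,*p[2:],307)
        if np.linalg.norm(a-b)>18: print(a[:2].round(),b[:2].round(),(np.degrees(np.arctan2(*(b-a)[1::-1]))%180).round(1))
for n in("side1.png","s6.png"):
    d=load(n);m=cv2.inRange(cv2.cvtColor(d["image"],cv2.COLOR_RGB2HSV),(3,120,50),(25,255,255));m[:,:310]=0;m[185:]=0;m[:,360:]=0
    ys=np.nonzero(m.sum(1))[0];print([(y,int((m[y]>0).sum())) for y in ys]);print(d["image"][158:166,331].tolist())
E
```

```text
[ 510.4 -294.6  276. ]
[ 484. -290.] [ 523. -283.] 10.5
[ 511.7 -294.4  276. ]
[ 539. -301.] [ 512. -305.] 9.1
[(np.int64(0), 16), (np.int64(1), 19), (np.int64(2), 14), (np.int64(3), 16), (np.int64(4), 15), (np.int64(5), 16), (np.int64(6), 19), (np.int64(7), 17), (np.int64(8), 18), (np.int64(9), 18), (np.int64(10), 13), (np.int64(11), 17), (np.int64(12), 18), (np.int64(13), 13), (np.int64(14), 13), (np.int64(15), 18), (np.int64(16), 19), (np.int64(17), 30), (np.int64(18), 33), (np.int64(19), 38), (np.int64(20), 39), (np.int64(21), 32), (np.int64(22), 37), (np.int64(23), 29), (np.int64(24), 28), (np.int64(25), 33), (np.int64(26), 28), (np.int64(27), 20), (np.int64(28), 24), (np.int64(29), 23), (np.int64(30), 25), (np.int64(31), 26), (np.int64(32), 34), (np.int64(33), 30), (np.int64(34), 15), (np.int64(143), 2), (np.int64(144), 18), (np.int64(145), 19), (np.int64(146), 18), (np.int64(147), 18), (np.int64(148), 18), (np.int64(149), 18), (np.int64(150), 18), (np.int64(151), 20), (np.int64(152), 20), (np.int64(153), 23), (np.int64(154), 22), (np.int64(155), 22), (np.int64(156), 22), (np.i
[... 932 characters left out ...]
nt64(31), 19), (np.int64(32), 20), (np.int64(33), 9), (np.int64(59), 2), (np.int64(143), 4), (np.int64(144), 17), (np.int64(145), 18), (np.int64(146), 18), (np.int64(147), 17), (np.int64(148), 17), (np.int64(149), 17), (np.int64(150), 17), (np.int64(151), 21), (np.int64(152), 19), (np.int64(153), 22), (np.int64(154), 22), (np.int64(155), 21), (np.int64(156), 21), (np.int64(157), 21), (np.int64(158), 21), (np.int64(159), 21), (np.int64(160), 21), (np.int64(161), 18), (np.int64(162), 13), (np.int64(163), 16), (np.int64(164), 18), (np.int64(165), 18), (np.int64(166), 13)]
[[160, 89, 49], [146, 82, 47], [155, 87, 47], [157, 84, 43], [140, 136, 134], [130, 111, 87], [136, 109, 76], [133, 87, 52]]
```

The cap is back at its original height and within a degree or two of its original yaw, so I'll hand the job in.

```bash
python3 -c "
from workcell import ctrl
print(ctrl.close_job())"
```

```text
the job is handed in; nothing more can be done
None
```

The job is handed in, at about 33 s of the 210 s allowed: both props on the bench are pressed fully inside the tube. The cap is back on and locked under the pins, where an 8 N pull did not lift it. The gripper is clear and nothing touched the tumbler, jar or stamp, though I compared only the jar's picture with the start.

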